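# Move the row of keep samples from the outfeed lane to the sample rack in the same order

### The job

Move the four sealed samples - drinking bottle, round tub, glass jar and square pot - from the pucks on the outfeed lane to the empty steel keep-sample rack, one to a bay and in the same order from left to right (as the robot sees them) as they stand in the lane, because that is the order on the log sheet. Keep each one upright, and set it down, not drop it, on the rack floor in the middle of its bay.

Things in the scene. Friction and masses are not known exactly. Their poses are not given: they have to be found in the camera images.
- bottle_mid (a point): the drinking-yoghurt bottle: white plastic, body 44 mm in diameter and straight up to 60 mm, then a shoulder and a neck with a white screw cap 29 mm in diameter; 92 mm high in all, 130 g or so; the tallest of the four. Point: on its axis, half-way up (46 mm above its underside); z up. Turned anyhow about z
- tub_mid (a point): the round tub: white plastic cup 47 mm in diameter at the foot, widening to 55 mm, with a rim and seal 60 mm in diameter on the top 8 mm; 58 mm high, 140 g or so; seen from above the largest circle, white all over. Point: on its axis, half-way up (29 mm); z up
- jar_mid (a point): the glass jar: white yoghurt in glass, 52 mm in diameter and straight from 3 to 50 mm up, with a bare-metal screw lid 49 mm in diameter on the top 12 mm, the only metal lid; 72 mm high, 190 g or so. Point: on its axis, half-way up (36 mm); z up
- pot_mid (a point): the square pot: white plastic, body 46 x 46 mm, with a square lid 51 x 51 mm on the top 8 mm; 54 mm high, 120 g or so. Point: on its axis, half-way up (27 mm); z up, x and y square to its sides; it starts nearly square to the lane
- puck_bottle: the grey plastic carrier puck in which the bottle starts: a fixed block 76 x 76 mm, 14 mm high, with a 52 mm round recess 5 mm deep in its top (the bottle's underside starts 9 mm above this origin). Origin: centre of the puck's underside, z up. It stays put and shows afterwards where in the row the thing stood
- puck_tub: the grey plastic carrier puck in which the tub starts: a fixed block 76 x 76 mm, 14 mm high, with a 55 mm round recess 5 mm deep in its top (the tub's underside starts 9 mm above this origin). Origin: centre of the puck's underside, z up. It stays put and shows afterwards where in the row the thing stood
- puck_jar: the grey plastic carrier puck in which the jar starts: a fixed block 76 x 76 mm, 14 mm high, with a 60 mm round recess 5 mm deep in its top (the jar's underside starts 9 mm above this origin). Origin: centre of the puck's underside, z up. It stays put and shows afterwards where in the row the thing stood
- puck_pot: the grey plastic carrier puck in which the pot starts: a fixed block 76 x 76 mm, 14 mm high, with a 56 x 56 mm square recess 5 mm deep in its top (the pot's underside starts 9 mm above this origin). Origin: centre of the puck's underside, z up. It stays put and shows afterwards where in the row the thing stood
- lane: the outfeed lane holding the four pucks: fixed aluminium plate 100 x 350 mm, its top 12 mm above the table, a steel guide bar along each long side (48 mm from the middle, top 19 mm above the table), an end stop 34 mm high at its left end. The pucks stand at +127.5, +42.5, -42.5 and -127.5 mm along its y, in any order. Origin: under its middle, on the table; y along the row to the robot's left, x away from it
- rack: the empty keep-sample rack, before or behind the lane: fixed steel tray with a grey floor, 104 x 350 mm, four bays with middles at +127.5, +42.5, -42.5 and -127.5 mm along its y, 0 along x; floor 10 mm above the table, 2 mm dividers 20 mm above the floor, lips 5 mm above the floor 50 mm from the middle, end plates 44 mm above the floor. Origin: under its middle, on the table; y along the row to the robot's left, x away from it

How it is judged:
By the outcome, as a careful person would: the job done as asked, in the order asked, and still so for the second after the job is handed in, with the robot touching nothing.
It also fails if it takes over 96 s, if anything falls off the work surface, if the arm or the gripper's body presses on something with over 40 N, if the wrist force passes 120 N, or if a joint passes its speed limit or range.

### The arm

A 7-joint arm with a two-finger parallel gripper is mounted at the origin on the work surface. World frame = base frame: x ahead of the robot, y to its left, z up, the work surface at z = 0. Lengths are in m, angles in rad, forces in N, time in s.
With the tool pointing down it reaches from about 0.4 to 0.85 m from the base axis. Payload 4.5 kg.
Tool frame: the origin (TCP) lies on the mounting face of the last link; the fingertips stand 166 mm ahead of it and the grasp point (between the pads) lies 147 mm ahead of it; z points along the fingers, y is the line along which they close (so a half turn about z gives the same grasp; the last joint's range is limited). The gripper opens to 88 mm and grips with 3 to 60 N. Pads are 18 mm wide; open, the fingers measure 123 mm over their backs; the gripper's body (75 mm by 187 mm) begins 45 mm behind the grasp point.
Start: joints at [1.137, 0.689, -0.195, 1.565, 0.157, 0.902, -0.215], TCP at [0.282, -0.558, 0.405] pointing down, gripper open.
Joint ranges: [-3.01, 3.01], [-0.46, 2.08], [-1.47, 1.51], [0.13, 2.56], [-1, 4.14], [0.04, 2.09], [-2.66, 2.66]. Speed limits (rad/s): [2.57, 2.57, 3.14, 3.14, 3.14, 3.14, 3.14].

### API

Orientations are given as a unit quaternion [x, y, z, w].
In Python, from plant import r, snapshot gives the robot as it stands. The module is installed in compiled form; this text tells all that it offers.
- The arm moves only by the tool move_arm, never from a script. Its argument "rows" is a list of rows, each a list of 5 numbers: the shift along the tool's x, y, z in m, then the turn about the tool's z in rad, then the finger opening in m, from 0 to 0.0881. In form: [[dx, dy, dz, spin, claw], ...]. A call has 1 to 10 rows; each row shifts and turns the commanded pose from where the row before left it, along the tool's axes as they then stand; what a row does not reach is not made up. A row lasts 1/12 s, in which the tool goes at most 41.7 mm and 7.16 degrees, less where a joint would pass 70% of its speed; a pose out of reach is approached as far as the arm can. A call with a gripper value outside its range is refused whole. The fingers move at their own pace and stop on an object; "newtons" is the grip in N (left out, the last holds). Time passes only in rows, so rows that do not move let the fingers close. It gives the time, the measured TCP pose, the force, the opening and the grip force at its end, in the units of the state.
- r.get_state(): the state, without advancing time (a new reading comes with each control period).
- snapshot(name): name is "scene" or "side" or "wrist"; returns a dict with "color" (480x640x3 uint8, red, green, blue), "depth" (480x640 float32, m along the optical axis (not along the pixel's ray), 0 where there is no reading), "mtx" (3x3 intrinsics, pixels), "eye" and "orientation" of the camera in the world. Camera axes: x right, y up, looking along -z (the intrinsics and any distortion apply to the point x, -y, -z); pixel columns grow to the right and rows downward; lengths in m; the calibration is good to about 2 mm. A picture is of the moment at which its call begins.
- r.finish_job(): hands the job in; it is judged then, once.
The state is a dict: "clock": time; "q": joint angles; "qd": joint speeds; "joint_torque": joint torques, N m; "tool_pos": TCP position; "eef_rot": TCP orientation; "contact_force": force on the tool from outside, world axes, zero at the start; "moment": the same for the moment, N m; "opening": opening from 0.0 (shut) to 1.0 (fully open); "finger_force": force on a finger pad.
Only numpy, scipy, OpenCV 4.12 (cv2) and the standard library are available. Lean on these libraries where they do the work, as an engineer would, in place of code of your own. Each camera call takes 0.05 s, during which the arm holds its last target. There are 200 camera calls.

## Working session

There is one attempt and no reset: what is moved stays moved. The work goes in short steps, Python scripts to look and compute and a tool call to move; the robot and the scene stay as the last step left them, time stands still between calls to the robot, and variables do not carry over. Pictures are saved under pics/ and viewed, at most 14 in all, crops included, and the job is handed in when it is done.

Besides the shell and the picture viewer there is one more tool, called after ">>>" as name(argument=value, ...), one argument or row to a line, values as JSON. move_arm: Moves the arm, as the interface text tells. Its arguments: {"type":"object","properties":{"rows":{"type":"array"},"newtons":{"type":"number"}},"required":["rows"]}

```bash
mkdir -p pics; cat > h.py <<'E'
import numpy as np, cv2
from scipy.spatial.transform import Rotation as R
from plant import r, snapshot
def shot(n,f):
    s=snapshot(n); np.savez('pics/%s.npz'%f,**s); cv2.imwrite('pics/%s.png'%f,s['color'][:,:,::-1]); return s
def rot(s):
    o=np.array(s['orientation']); return o if o.shape==(3,3) else R.from_quat(o).as_matrix()
def world(s):
    m=s['mtx']; d=s['depth']; v,u=np.mgrid[:480,:640]
    p=np.stack([(u-m[0,2])/m[0,0]*d,-(v-m[1,2])/m[1,1]*d,-d],-1)
    w=p@rot(s).T+np.array(s['eye']); w[d==0]=np.nan; return w
E
python3 - <<'E'
from h import *
for n in ['scene','side','wrist']:
    s=shot(n,n+'0'); print(n,s['mtx'].tolist(),s['eye'],s['orientation'],[k for k in s])
print(r.get_state())
E
```

```text
scene [[501.9663278441293, 0.0, 315.9533078472069], [0.0, 501.9663278441293, 237.0881265140484], [0.0, 0.0, 1.0]] [0.84622976 0.43962342 0.60872096] [0.10576774 0.37677353 0.88075847 0.26668224] ['color', 'depth', 'mtx', 'eye', 'orientation']
side [[504.0345409128677, 0.0, 310.63374757756037], [0.0, 504.0345409128677, 248.2709736257082], [0.0, 0.0, 1.0]] [ 0.29513433 -0.42887931  0.53506773] [ 0.37437669 -0.09884993 -0.25368663  0.88640503] ['color', 'depth', 'mtx', 'eye', 'orientation']
wrist [[363.232843932608, 0.0, 317.0966739882293], [0.0, 363.232843932608, 242.14410699244007], [0.0, 0.0, 1.0]] [ 0.34042508 -0.52810321  0.38363188] [-0.10994757  0.0679895  -0.52015472  0.84423221] ['color', 'depth', 'mtx', 'eye', 'orientation']
{'clock': 0.15, 'q': array([ 1.13678818,  0.68975864, -0.19453701,  1.56609416,  0.15725947,
        0.90249711, -0.21511508]), 'qd': array([ 6.56838981e-04, -2.80302861e-03,  7.70890990e-04, -9.84926529e-04,
        1.79162044e-04,  1.09247741e-03, -7.61946533e-06]), 'joint_torque': array([-1.62898818e-03, -5.27863491e+01, -1.26858115e+00, -1.53587651e+01,
       -5.25113521e-02,  3.95810843e-03,  7.67710299e-05]), 'tool_pos': array([ 0.28171092, -0.55763048,  0.40411767]), 'eef_rot': array([ 9.72765091e-01,  2.31792163e-01, -1.91230443e-04, -6.58957820e-04]), 'contact_force': array([ 0.06727288,  0.19763747, -0.2830144 ]), 'moment': array([0.00619723, 0.04830264, 0.06280404]), 'finger_force': 0.0, 'opening': 0.998727370761722}
```

View pics/scene0.png

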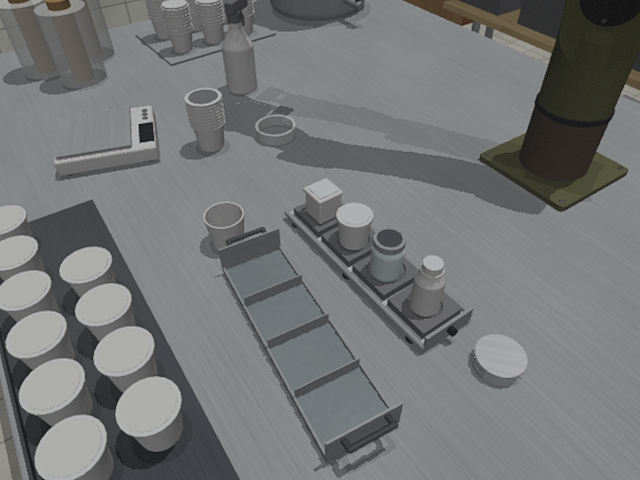

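The scene view shows the lane nearest the robot: bottle (428,285), jar (388,255), tub (354,227), pot (322,200). The empty rack is beyond it, running from (250,245) to (365,430). A stray cup stands near its right end at (225,225).

View pics/side0.png

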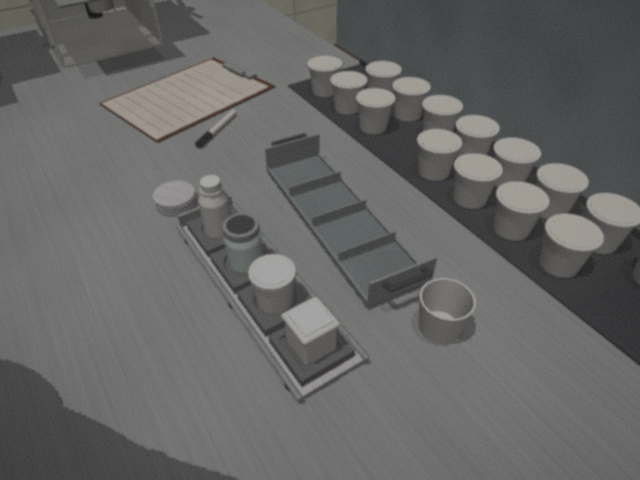

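```bash
python3 - <<'E'
from h import *
for n in ['scene','side']:
    s=dict(np.load('pics/%s0.npz'%n)); w=world(s)
    if n=='scene':
        for nm,u,v in [('bottlecap',432,264),('jar lid',390,238),('tub',354,212),('pot',322,187),('bay1',345,402),('bay2',310,353),('bay3',283,309),('bay4',258,272),('cup',225,212),('lid',500,355),('endplateL',400,407),('endplateR',279,235),('puckB',440,315)]:
            print(nm,np.round(w[v,u],4))
    # height-slices: connected blobs in xy
    lane=w[...,0]
    m=(w[...,2]>0.05)&(w[...,2]<0.14)&(w[...,0]>.25)&(w[...,0]<.8)&(abs(w[...,1])<.4)
    nl,lab,st,_=cv2.connectedComponentsWithStats(m.astype(np.uint8))
    for i in range(1,nl):
        if st[i,4]>150:
            p=w[lab==i]; zt=np.percentile(p[:,2],98); q=p[p[:,2]>zt-.006]
            print(n,st[i].tolist(),'ztop %.3f'%zt,'mid',np.round((q[:,:2].max(0)+q[:,:2].min(0))/2,4),'ext',np.round(np.ptp(q[:,:2],axis=0),3))
E
```

```text
bottlecap [0.4686 0.1363 0.1122]
jar lid [0.4693 0.0513 0.0932]
tub [ 0.4693 -0.037   0.0804]
pot [ 0.4723 -0.1243  0.0755]
bay1 [0.6484 0.1907 0.0097]
bay2 [0.6458 0.1039 0.0089]
bay3 [0.6383 0.0177 0.0103]
bay4 [ 0.6331 -0.0703  0.0088]
cup [ 0.6253 -0.1966  0.0421]
lid [0.4405 0.257  0.0235]
endplateL [0.6102 0.2479 0.0473]
endplateR [ 5.575e-01 -1.337e-01  5.000e-04]
puckB [0.4621 0.1641 0.0257]
scene [303, 178, 40, 35, 873] ztop 0.077 mid [ 0.4755 -0.1189] ext [0.053 0.054]
scene [203, 202, 41, 31, 460] ztop 0.061 mid [ 0.638  -0.1733] ext [0.067 0.07 ]
scene [336, 203, 37, 36, 1068] ztop 0.081 mid [ 0.4726 -0.0332] ext [0.059 0.06 ]
scene [218, 227, 61, 26, 297] ztop 0.055 mid [ 0.628  -0.1101] ext [0.103 0.027]
scene [370, 228, 36, 43, 1278] ztop 0.095 mid [0.4717 0.0505] ext [0.049 0.048]
scene [411, 256, 34, 50, 1296] ztop 0.114 mid [0.4673 0.1355] ext [0.029 0.029]
scene [325, 402, 78, 45, 340] ztop 0.056 mid [0.6594 0.2425] ext [0.103 0.012]
scene [344, 417, 54, 36, 360] ztop 0.054 mid [0.6617 0.2565] ext [0.066 0.017]
side [198, 175, 64, 86, 2777] ztop 0.112 mid [0.4671 0.1325] ext [0.028 0.03 ]
side [248, 254, 48, 47, 1769] ztop 0.080 mid [ 0.4716 -0.0359] ext [0.059 0.06 ]
side [369, 257, 68, 29, 216] ztop 0.054 mid [ 0.6274 -0.1049] ext [0.104 0.014]
side [419, 278, 57, 47, 782] ztop 0.060 mid [ 0.6384 -0.1748] ext [0.068 0.067]
side [281, 297, 59, 56, 1989] ztop 0.076 mid [ 0.4751 -0.1216] ext [0.052 0.052]
```

The side view confirms the order from the robot's left: bottle, jar, tub, pot. The heights and sizes match those given. The stray cup is clear of bay 4. I'll turn the tool so it closes across the lane, then go above the bottle.

>>> move_arm(
  rows=[
    [0,0,0,-0.113,0.0881],
    [0,0,0,-0.113,0.0881],
    [0,0,0,-0.113,0.0881],
    [0,0,0,-0.113,0.0881],
    [0,0,0,-0.113,0.0881],
    [0,0,0,-0.113,0.0881],
    [0,0,0,-0.113,0.0881],
    [0,0,0,-0.113,0.0881],
    [0,0,0,-0.113,0.0881],
    [0,0,0,-0.113,0.0881],
  ],
  newtons=20,
)

```text
clock: 0.98
tool_pos: [0.2816, -0.5578, 0.4044]
eef_rot: [0.696, 0.718, 0.0, -0.0]
contact_force: [0.1, -0.4, 0.1]
opening: 0.998
finger_force: 0.0
```

>>> move_arm(
  rows=[
    [0.03,0.01,0,0,0.0881],
    [0.03,0.01,0,0,0.0881],
    [0.03,0.01,0,0,0.0881],
    [0.03,0.01,0,0,0.0881],
    [0.03,0.01,0,0,0.0881],
    [0.03,0.01,0,0,0.0881],
    [0.03,0.01,0,0,0.0881],
    [0.03,0.01,0,0,0.0881],
    [0.03,0.01,0,0,0.0881],
    [0.03,0.01,0,0,0.0881],
  ],
)

```text
clock: 1.82
tool_pos: [0.3738, -0.2539, 0.4047]
eef_rot: [0.698, 0.716, -0.0, 0.0]
contact_force: [1.3, -0.0, -0.4]
opening: 0.999
finger_force: 0.0
```

>>> move_arm(
  rows=[
    [0.03,0.01,0,0,0.0881],
    [0.03,0.01,0,0,0.0881],
    [0.03,0.01,0,0,0.0881],
    [0.03,0.01,0,0,0.0881],
    [0.03,0.01,0,0,0.0881],
    [0.03,0.01,0,0,0.0881],
    [0.03,0.01,0,0,0.0881],
    [0.03,0.01,0,0,0.0881],
    [0.03,0.01,0,0,0.0881],
    [0.0,0.0,0,0,0.0881],
  ],
)

```text
clock: 2.65
tool_pos: [0.458, 0.0237, 0.4053]
eef_rot: [0.694, 0.72, 0.003, -0.0]
contact_force: [0.4, 0.8, 0.9]
opening: 0.996
finger_force: 0.0
```

```bash
python3 - <<'E'
from h import *
s=shot('wrist','wrist1'); print(r.get_state()['tool_pos'],s['eye']); w=world(s)
print(R.from_matrix(rot(s)).as_matrix().round(2).tolist())
m=(w[...,2]>0.06)&(w[...,2]<0.14)&(w[...,0]>.42)&(w[...,0]<.53)
nl,lab,st,_=cv2.connectedComponentsWithStats(m.astype(np.uint8))
for i in range(1,nl):
    if st[i,4]>150:
        p=w[lab==i]; zt=np.percentile(p[:,2],95); q=p[p[:,2]>zt-.006]
        print(st[i].tolist(),'ztop %.3f'%zt,'mid',np.round((q[:,:2].max(0)+q[:,:2].min(0))/2,4),'ext',np.round(np.ptp(q[:,:2],axis=0),3), cv2.minAreaRect((q[:,:2]*1000).astype(np.float32)))
E
```

```text
[0.4570863  0.02053036 0.40492614] [0.45591784 0.08924473 0.38533222]
[[1.0, -0.03, -0.01], [0.04, 0.97, 0.25], [0.0, -0.25, 0.97]]
[305, 59, 55, 62, 2658] ztop 0.114 mid [0.4675 0.1338] ext [0.028 0.028] ((467.49530029296875, 133.8965301513672), (27.950902938842773, 28.330799102783203), 2.3544840812683105)
[302, 166, 61, 63, 2995] ztop 0.094 mid [0.4714 0.0493] ext [0.048 0.048] ((471.41131591796875, 49.31398391723633), (48.24546432495117, 47.84177017211914), 1.288460373878479)
[296, 256, 66, 65, 3262] ztop 0.080 mid [ 0.4722 -0.0347] ext [0.059 0.06 ] ((472.2493896484375, -34.65989303588867), (58.65807342529297, 58.99855422973633), 51.91667938232422)
[302, 377, 52, 16, 823] ztop 0.077 mid [ 0.4758 -0.1358] ext [0.051 0.02 ] ((475.80035400390625, -135.69549560546875), (50.86405563354492, 19.83370018005371), 1.1011329889297485)
```

View pics/wrist1.png

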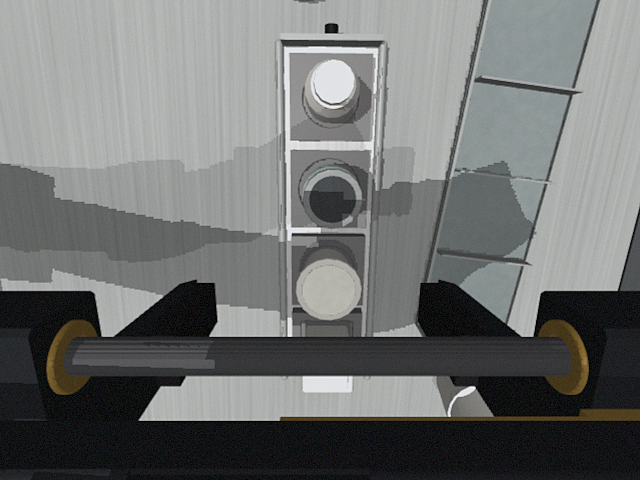

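The wrist view shows bottle (333,85), jar (330,195), tub (328,288) and pot (327,383, partly hidden) in line with the fingers, and the rack on the right. The positions agree with the other cameras. Now over the bottle.

>>> move_arm(
  rows=[
    [0.0226,0.003,0,0,0.0881],
    [0.0226,0.003,0,0,0.0881],
    [0.0226,0.003,0,0,0.0881],
    [0.0226,0.003,0,0,0.0881],
    [0.0226,0.003,0,0,0.0881],
    [0,0,0.02,0,0.0881],
    [0,0,0.02,0,0.0881],
    [0,0,0.02,0,0.0881],
    [0,0,0.02,0,0.0881],
    [0,0,0,0,0.0881],
  ],
)

```text
clock: 3.53
tool_pos: [0.4673, 0.1285, 0.3218]
eef_rot: [0.698, 0.716, -0.003, -0.001]
contact_force: [-0.2, -0.9, 0.0]
opening: 1.001
finger_force: 0.0
```

```bash
cat > st.py <<'E'
import sys
from h import *
s=r.get_state(); M=R.from_quat(s['eef_rot']).as_matrix()
a=list(map(float,sys.argv[1:]))
print('t',s['clock'],s['tool_pos'].round(4),'yaw-90',np.round(np.arctan2(M[1,0],M[0,0])-np.pi/2,4),'tilt',M[2].round(3),s['opening'],s['finger_force'])
if a: print('shift',(M.T@(np.array(a)-s['tool_pos'])).round(4))
E
python3 st.py 0.4675 0.134 0.219
```

```text
t 3.5333 [0.4673 0.1285 0.3218] yaw-90 0.0257 tilt [-0.003 -0.006 -1.   ] 1.0006843924488267 0.0
shift [0.0059 0.001  0.1028]
```

>>> move_arm(
  rows=[
    [0.003,0.0,0.02,0,0.0881],
    [0,0,0.02,0,0.0881],
    [0,0,0.02,0,0.0881],
    [0,0,0.02,0,0.0881],
    [0,0,0.012,0,0.0881],
    [0,0,0,0,0.0881],
    [0,0,0,0,0.0881],
    [0,0,0,0,0.0881],
  ],
)

```text
clock: 4.2
tool_pos: [0.4687, 0.1331, 0.2338]
eef_rot: [0.698, 0.716, 0.001, 0.0]
contact_force: [-0.5, 0.4, -0.2]
opening: 1.0
finger_force: 0.0
```

```bash
python3 st.py 0.4675 0.134 0.219
```

```text
t 4.2 [0.4687 0.1331 0.2338] yaw-90 0.0262 tilt [ 0.     0.001 -1.   ] 0.9997009304661073 0.0
shift [ 0.0009 -0.0012  0.0148]
```

>>> move_arm(
  rows=[
    [0,0,0.0075,0,0.0881],
    [0,0,0.0075,0,0.0881],
    [0,0,0,0,0.0881],
    [0,0,0,0,0.03],
    [0,0,0,0,0.03],
    [0,0,0,0,0.03],
    [0,0,0,0,0.03],
    [0,0,0,0,0.03],
    [0,0,0,0,0.03],
    [0,0,0,0,0.03],
  ],
  newtons=20,
)

```text
clock: 5.03
tool_pos: [0.4681, 0.1334, 0.2178]
eef_rot: [0.697, 0.717, -0.0, -0.0]
contact_force: [-0.6, -0.2, 0.4]
opening: 0.499
finger_force: 0.4
```

```bash
python3 st.py 0.655 0.1945 0.312
```

```text
t 5.0333 [0.4681 0.1334 0.2178] yaw-90 0.027 tilt [-0. -0. -1.] 0.4989263112238138 0.41142548611912577
shift [ 0.056   0.1884 -0.0943]
```

>>> move_arm(
  rows=[
    [0,0,0,0,0.03],
    [0,0,0,0,0.03],
    [0,0,0,0,0.03],
    [0,0,-0.01,0,0.03],
    [0,0,-0.015,0,0.03],
    [0,0,-0.015,0,0.03],
    [0,0,-0.015,0,0.03],
    [0,0,-0.015,0,0.03],
    [0,0,-0.01,0,0.03],
    [0,0,0,0,0.03],
  ],
)

```text
clock: 5.87
tool_pos: [0.4688, 0.1335, 0.2992]
eef_rot: [0.698, 0.716, 0.001, 0.001]
contact_force: [0.5, -0.1, -2.1]
opening: 0.493
finger_force: 20.0
```

>>> move_arm(
  rows=[
    [0.005,0.015,0,0,0.03],
    [0.006,0.021,0,0,0.03],
    [0.006,0.021,0,0,0.03],
    [0.006,0.021,0,0,0.03],
    [0.006,0.021,0,0,0.03],
    [0.006,0.021,0,0,0.03],
    [0.006,0.021,0,0,0.03],
    [0.006,0.021,0,0,0.03],
    [0.006,0.018,0,0,0.03],
    [0.003,0.007,0,0,0.03],
  ],
)

```text
clock: 6.7
tool_pos: [0.6556, 0.1947, 0.2961]
eef_rot: [0.698, 0.716, 0.0, 0.0]
contact_force: [-0.0, 0.3, -0.9]
opening: 0.491
finger_force: 20.0
```

>>> move_arm(
  rows=[
    [0,0,0,0.04,0.03],
    [0,0,0,0.04,0.03],
    [0,0,0,0.036,0.03],
    [0,0,0,0,0.03],
    [0,0,0,0,0.03],
  ],
)

```text
clock: 7.12
tool_pos: [0.6533, 0.1943, 0.2965]
eef_rot: [0.737, 0.675, -0.001, -0.0]
contact_force: [-0.4, 0.7, -2.4]
opening: 0.493
finger_force: 20.0
```

```bash
python3 st.py 0.655 0.1945 0.208; python3 - <<'E'
from h import *
for n in ['scene','side','wrist']: 
    s=shot(n,n+'2'); w=world(s)
    # rack: points in floor height and end plates/lips
    m=(w[...,2]>0.046)&(w[...,2]<0.06)&(w[...,0]>.56)&(w[...,0]<.74)&(w[...,1]>-.15)&(w[...,1]<.262)
    for lo,hi in [(-.13,-.08),(.22,.262)]:
        p=w[m&(w[...,1]>lo)&(w[...,1]<hi)]
        if len(p)>30:
            print(n,len(p),cv2.minAreaRect((p[:,:2]*1000).astype(np.float32)), np.median(p,0).round(4))
E
```

```text
t 7.1167 [0.6533 0.1943 0.2965] yaw-90 -0.0877 tilt [-0.001 -0.001 -1.   ] 0.49291132214846606 19.994657658717188
shift [0.0004 0.0018 0.0885]
scene 504 ((626.9837646484375, -111.45353698730469), (23.130861282348633, 103.61747741699219), 84.48294830322266) [ 0.6287 -0.1057  0.0506]
scene 917 ((660.3040161132812, 251.26629638671875), (22.871185302734375, 104.18006896972656), 85.16368865966797) [0.666  0.2471 0.0514]
side 674 ((626.7713623046875, -115.05577850341797), (24.211938858032227, 103.88827514648438), 85.00049591064453) [ 0.6245 -0.1102  0.0499]
side 309 ((659.9879760742188, 248.3276824951172), (24.36451530456543, 102.76764678955078), 83.93708038330078) [0.6552 0.2416 0.0493]
wrist 2881 ((660.9805908203125, 250.3502655029297), (21.82513999938965, 103.1571273803711), 84.87271881103516) [0.6628 0.2525 0.0514]
```

View pics/wrist2.png

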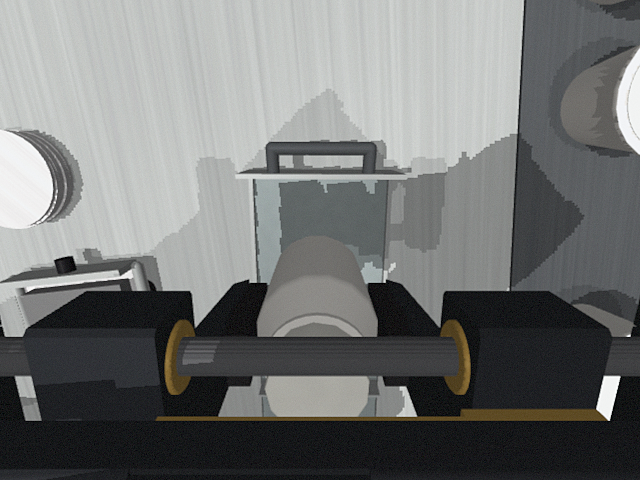

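The wrist view shows the bottle upright between the pads, over the left bay. The end plate is at rows 172-178 and there is clear floor around it. Next I check the rack centre along its length from the dividers.

```bash
python3 - <<'E'
from h import *
c=np.array([.6435,.0675]); th=-.09; A=np.array([[np.cos(th),np.sin(th)],[-np.sin(th),np.cos(th)]])
for f in ['scene0','side0','scene2','side2','wrist1','wrist2']:
    w=world(dict(np.load('pics/%s.npz'%f))); z=w[...,2]; p=(w[...,:2]-c)@A.T
    m=(z>.022)&(z<.034)&(abs(p[...,0])<.045)
    o=[]
    for t in (.085,0,-.085):
        k=m&(abs(p[...,1]-t)<.015); o.append((int(k.sum()),(np.median(p[k],0)-[0,t]).round(4).tolist()) if k.sum()>20 else 0)
    k=(z>.0125)&(z<.02)&(abs(p[...,0])>.044)&(abs(p[...,0])<.056)&(abs(p[...,1])<.16)
    e=[np.median(p[k&(p[...,0]*s>0)][:,0]).round(4) if (k&(p[...,0]*s>0)).sum()>20 else 0 for s in (1,-1)]
    print(f,o,e)
E
```

```text
scene0 [(287, [0.0014, 0.0025]), (271, [0.0016, 0.0025]), (250, [0.0007, 0.0025])] [np.float64(0.05), np.float64(-0.0496)]
side0 [(183, [0.0007, -0.0007]), (212, [-0.0018, -0.0007]), (218, [-0.0005, -0.0005])] [np.float64(0.0498), np.float64(-0.0495)]
scene2 [(160, [0.0211, 0.0024]), 0, (241, [0.0007, 0.0025])] [np.float64(0.0501), np.float64(-0.0496)]
side2 [(192, [-0.0004, -0.0006]), (209, [-0.0006, -0.0006]), (220, [-0.0017, -0.0005])] [np.float64(0.0498), np.float64(-0.0497)]
wrist1 [(431, [-0.0006, -0.0004]), (197, [-0.0009, 0.0003]), (311, [-0.0004, 0.0011])] [np.float64(0.0502), np.float64(-0.0494)]
wrist2 [0, (85, [0.0413, 0.0016]), 0] [np.float64(0.0505), np.float64(-0.049)]
```

>>> move_arm(
  rows=[
    [0.0005,0.002,0.01,0,0.03],
    [0,0,0.015,0,0.03],
    [0,0,0.015,0,0.03],
    [0,0,0.015,0,0.03],
    [0,0,0.015,0,0.03],
    [0,0,0.008,0,0.03],
    [0,0,0.004,0,0.03],
    [0,0,0,0,0.03],
    [0,0,0,0,0.03],
    [0,0,0,0,0.03],
  ],
)

```text
clock: 8.1
tool_pos: [0.6562, 0.195, 0.2166]
eef_rot: [0.738, 0.675, 0.001, 0.0]
contact_force: [-0.1, 0.1, -3.0]
opening: 0.487
finger_force: 20.0
```

```bash
python3 st.py 0.6552 0.195 0.2068
```

```text
t 8.1 [0.6562 0.195  0.2166] yaw-90 -0.0891 tilt [ 0.001  0.002 -1.   ] 0.4865692406048402 19.994520789332455
shift [-0.0001 -0.001   0.0098]
```

>>> move_arm(
  rows=[
    [0,-0.001,0.003,0,0.03],
    [0,0,0.003,0,0.03],
    [0,0,0.0015,0,0.03],
    [0,0,0.001,0,0.03],
    [0,0,0.0,0,0.03],
    [0,0,0,0,0.03],
  ],
)

```text
clock: 8.6
tool_pos: [0.6547, 0.1949, 0.2072]
eef_rot: [0.738, 0.675, 0.0, 0.0]
contact_force: [0.3, 0.1, -2.0]
opening: 0.487
finger_force: 20.0
```

>>> move_arm(
  rows=[
    [0,0,0.0005,0,0.03],
    [0,0,0.0005,0,0.03],
    [0,0,0,0,0.03],
    [0,0,0,0,0.03],
  ],
)

```text
clock: 8.93
tool_pos: [0.6548, 0.1949, 0.2068]
eef_rot: [0.738, 0.675, 0.0, 0.0]
contact_force: [-1.6, -0.1, 4.9]
opening: 0.49
finger_force: 20.0
```

It's on the floor: the vertical force went from -2 to +5 N. Release and rise.

>>> move_arm(
  rows=[
    [0,0,0,0,0.046],
    [0,0,0,0,0.05],
    [0,0,0,0,0.056],
    [0,0,0,0,0.062],
    [0,0,0,0,0.07],
    [0,0,0,0,0.07],
    [0,0,0,0,0.07],
    [0,0,-0.01,0,0.07],
    [0,0,-0.02,0,0.07],
    [0,0,-0.03,0,0.07],
  ],
)

```text
clock: 9.77
tool_pos: [0.6537, 0.1945, 0.265]
eef_rot: [0.738, 0.675, -0.002, -0.001]
contact_force: [0.3, -0.5, 0.2]
opening: 0.794
finger_force: 0.0
```

```bash
python3 st.py 0.4714 0.049 0.31;python3 - <<'E'
from h import *
s=shot('scene','scene3')
E
```

```text
t 9.7667 [0.6537 0.1945 0.265 ] yaw-90 -0.0885 tilt [-0.002 -0.005 -1.   ] 0.794085128584494 0.0
shift [-0.1611 -0.1689 -0.0439]
```

View pics/scene3.png

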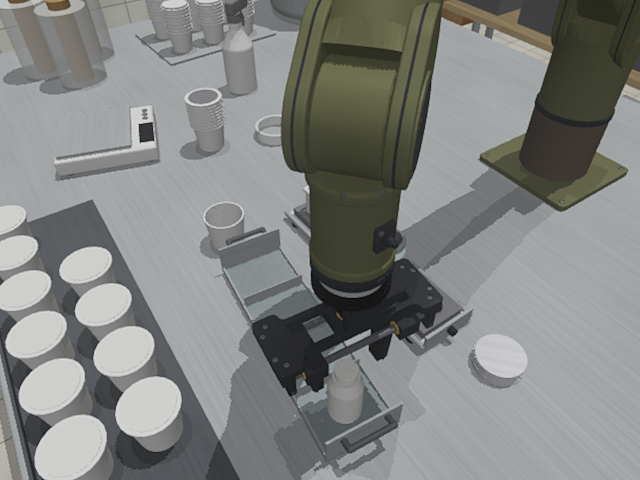

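The bottle stands upright in the left bay at about (345,395), and the lane is undisturbed. On to the jar.

>>> move_arm(
  rows=[
    [0,0,-0.025,0,0.0881],
    [0,0,-0.02,0,0.0881],
    [-0.01,-0.01,0,0,0.0881],
    [-0.022,-0.023,0,0,0.0881],
    [-0.025,-0.027,0,0,0.0881],
    [-0.026,-0.027,0,0,0.0881],
    [-0.026,-0.027,0,0,0.0881],
    [-0.026,-0.027,0,0,0.0881],
    [-0.016,-0.018,0,0,0.0881],
    [-0.01,-0.01,0,0,0.0881],
  ],
)

```text
clock: 10.65
tool_pos: [0.4694, 0.0473, 0.312]
eef_rot: [0.738, 0.674, -0.001, 0.0]
contact_force: [0.3, 0.2, -0.1]
opening: 1.002
finger_force: 0.0
```

>>> move_arm(
  rows=[
    [0,0,0.02,0,0.0881],
    [0,0,0.02,0,0.0881],
    [0,0,0.02,0,0.0881],
    [0,0,0,0,0.0881],
    [0,0,0,0,0.0881],
    [0,0,0,0,0.0881],
  ],
)

```text
clock: 11.15
tool_pos: [0.4725, 0.0498, 0.2522]
eef_rot: [0.738, 0.675, 0.001, 0.0]
contact_force: [0.2, 0.3, -0.3]
opening: 0.999
finger_force: 0.0
```

```bash
python3 st.py 0.4714 0.049 0.204
```

```text
t 11.15 [0.4725 0.0498 0.2522] yaw-90 -0.0888 tilt [ 0.     0.001 -1.   ] 0.9994580893819462 0.0
shift [-0.0009 -0.0011  0.0482]
```

>>> move_arm(
  rows=[
    [-0.001,-0.001,0.016,0,0.0881],
    [0,0,0.016,0,0.0881],
    [0,0,0.016,0,0.0881],
    [0,0,0,0,0.0881],
    [0,0,0,0,0.06],
    [0,0,0,0,0.045],
    [0,0,0,0,0.04],
    [0,0,0,0,0.04],
    [0,0,0,0,0.04],
    [0,0,0,0,0.04],
  ],
  newtons=25,
)

```text
clock: 11.98
tool_pos: [0.471, 0.0485, 0.2037]
eef_rot: [0.738, 0.675, 0.0, 0.0]
contact_force: [0.1, -1.2, 6.1]
opening: 0.579
finger_force: 25.0
```

>>> move_arm(
  rows=[
    [0,0,0,0,0.04],
    [0,0,0,0,0.04],
    [0,0,0,0,0.04],
    [0,0,0,0,0.04],
  ],
)

```text
clock: 12.32
tool_pos: [0.471, 0.0486, 0.2037]
eef_rot: [0.738, 0.675, 0.0, 0.0]
contact_force: [-0.4, 0.5, 6.1]
opening: 0.579
finger_force: 25.0
```

```bash
python3 st.py 0.6475 0.1103 0.285
```

```text
t 12.3167 [0.471  0.0486 0.2037] yaw-90 -0.089 tilt [-0.     0.001 -1.   ] 0.5788718830725537 25.000266884453595
shift [ 0.0771  0.1703 -0.0812]
```

>>> move_arm(
  rows=[
    [0,0,-0.005,0,0.04],
    [0,0,-0.012,0,0.04],
    [0,0,-0.02,0,0.04],
    [0,0,-0.02,0,0.04],
    [0,0,-0.018,0,0.04],
    [0,0,-0.006,0,0.04],
    [0,0,0,0,0.04],
    [0,0,0,0,0.04],
  ],
)

```text
clock: 12.98
tool_pos: [0.4709, 0.0484, 0.2839]
eef_rot: [0.738, 0.675, -0.0, 0.0]
contact_force: [0.2, 0.3, -2.0]
opening: 0.581
finger_force: 25.0
```

>>> move_arm(
  rows=[
    [0.004,0.01,0,0,0.04],
    [0.008,0.018,0,0,0.04],
    [0.009,0.02,0,0,0.04],
    [0.009,0.02,0,0,0.04],
    [0.009,0.02,0,0,0.04],
    [0.009,0.02,0,0,0.04],
    [0.009,0.02,0,0,0.04],
    [0.009,0.02,0,0,0.04],
    [0.007,0.014,0,0,0.04],
    [0.004,0.008,0,0,0.04],
  ],
)

```text
clock: 13.82
tool_pos: [0.6482, 0.111, 0.2819]
eef_rot: [0.738, 0.675, -0.001, -0.0]
contact_force: [0.8, -0.5, -1.9]
opening: 0.581
finger_force: 25.0
```

>>> move_arm(
  rows=[
    [0,0,0.01,0,0.04],
    [0,0,0.02,0,0.04],
    [0,0,0.02,0,0.04],
    [0,0,0.01,0,0.04],
    [0,0,0,0,0.04],
    [0,0,0,0,0.04],
    [0,0,0,0,0.04],
    [0,0,0,0,0.04],
  ],
)

```text
clock: 14.48
tool_pos: [0.6475, 0.1104, 0.2253]
eef_rot: [0.738, 0.675, 0.001, 0.0]
contact_force: [-0.8, -0.4, -2.4]
opening: 0.584
finger_force: 25.0
```

```bash
python3 st.py 0.6475 0.1103 0.1927;python3 -c "
from h import *
shot('side','side4')"
```

```text
t 14.4833 [0.6475 0.1104 0.2253] yaw-90 -0.089 tilt [ 0.001  0.002 -1.   ] 0.584422126576837 25.000003434251994
shift [-0.0001 -0.0001  0.0326]
```

View pics/side4.png

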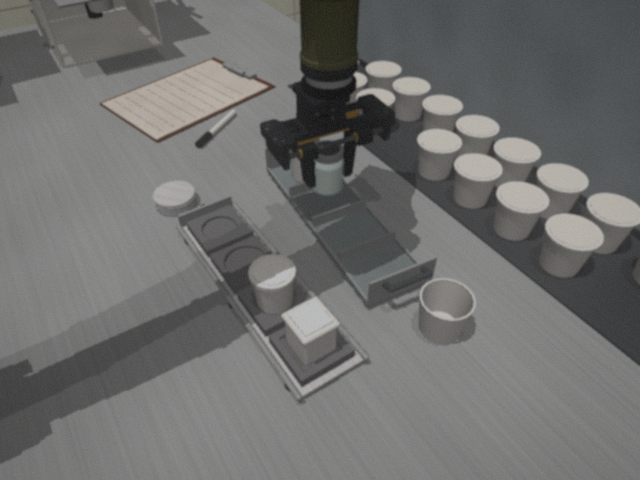

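The jar is held upright over bay 2 at (327,175). Lowering it.

>>> move_arm(
  rows=[
    [0,0,0.008,0,0.04],
    [0,0,0.01,0,0.04],
    [0,0,0.008,0,0.04],
    [0,0,0.004,0,0.04],
    [0,0,0.001,0,0.04],
    [0,0,0,0,0.04],
    [0,0,0,0,0.04],
  ],
)

```text
clock: 15.12
tool_pos: [0.6469, 0.1102, 0.1928]
eef_rot: [0.738, 0.675, -0.0, -0.0]
contact_force: [-0.2, -0.5, -0.9]
opening: 0.579
finger_force: 25.0
```

>>> move_arm(
  rows=[
    [0,0,0.0005,0,0.04],
    [0,0,0.0003,0,0.04],
    [0,0,0,0,0.04],
    [0,0,0,0,0.04],
  ],
)

```text
clock: 15.45
tool_pos: [0.647, 0.1102, 0.1927]
eef_rot: [0.738, 0.675, -0.0, -0.0]
contact_force: [-2.7, -1.0, 5.4]
opening: 0.58
finger_force: 25.0
```

>>> move_arm(
  rows=[
    [0,0,0,0,0.053],
    [0,0,0,0,0.057],
    [0,0,0,0,0.062],
    [0,0,0,0,0.068],
    [0,0,0,0,0.074],
    [0,0,0,0,0.074],
    [0,0,0,0,0.074],
    [0,0,-0.01,0,0.074],
    [0,0,-0.03,0,0.074],
    [0,0,-0.035,0,0.074],
  ],
)

```text
clock: 16.28
tool_pos: [0.6462, 0.11, 0.2668]
eef_rot: [0.738, 0.675, -0.002, -0.001]
contact_force: [0.2, 0.5, 0.1]
opening: 0.838
finger_force: 0.0
```

```bash
python3 st.py 0.4722 -0.0347 0.30
```

```text
t 16.2833 [0.6462 0.11   0.2668] yaw-90 -0.0885 tilt [-0.002 -0.004 -1.   ] 0.8382218794266646 0.0
shift [-0.1595 -0.1607 -0.0323]
```

>>> move_arm(
  rows=[
    [0,0,-0.02,0,0.0881],
    [0,0,-0.012,0,0.0881],
    [-0.01,-0.01,0,0,0.0881],
    [-0.022,-0.022,0,0,0.0881],
    [-0.025,-0.025,0,0,0.0881],
    [-0.025,-0.025,0,0,0.0881],
    [-0.026,-0.026,0,0,0.0881],
    [-0.025,-0.025,0,0,0.0881],
    [-0.017,-0.018,0,0,0.0881],
    [-0.01,-0.01,0,0,0.0881],
  ],
)

```text
clock: 17.12
tool_pos: [0.4694, -0.0373, 0.2994]
eef_rot: [0.739, 0.674, -0.002, -0.001]
contact_force: [-0.0, -0.0, -0.6]
opening: 0.998
finger_force: 0.0
```

>>> move_arm(
  rows=[
    [0,0,0.02,0,0.0881],
    [0,0,0.02,0,0.0881],
    [0,0,0.01,0,0.0881],
    [0,0,0,0,0.0881],
    [0,0,0,0,0.0881],
    [0,0,0,0,0.0881],
  ],
)

```text
clock: 17.62
tool_pos: [0.4728, -0.0347, 0.2499]
eef_rot: [0.738, 0.675, 0.0, 0.0]
contact_force: [-0.7, 0.1, 0.2]
opening: 1.001
finger_force: 0.0
```

```bash
python3 st.py 0.4722 -0.0347 0.198
```

```text
t 17.6167 [ 0.4728 -0.0347  0.2499] yaw-90 -0.0889 tilt [ 0.     0.001 -1.   ] 1.0006535894003767 0.0
shift [-0.     -0.0006  0.0519]
```

>>> move_arm(
  rows=[
    [0,-0.0005,0.016,0,0.0881],
    [0,0,0.018,0,0.0881],
    [0,0,0.018,0,0.0881],
    [0,0,0,0,0.0881],
    [0,0,0,0,0.07],
    [0,0,0,0,0.055],
    [0,0,0,0,0.04],
    [0,0,0,0,0.04],
    [0,0,0,0,0.04],
    [0,0,0,0,0.04],
  ],
  newtons=20,
)

```text
clock: 18.45
tool_pos: [0.4722, -0.0349, 0.1982]
eef_rot: [0.738, 0.675, 0.0, 0.0]
contact_force: [-0.9, -0.5, 6.9]
opening: 0.671
finger_force: 20.0
```

>>> move_arm(
  rows=[
    [0,0,0,0,0.04],
    [0,0,0,0,0.04],
    [0,0,0,0,0.04],
  ],
)

```text
clock: 18.7
tool_pos: [0.4722, -0.0349, 0.1982]
eef_rot: [0.738, 0.675, 0.0, 0.001]
contact_force: [-0.9, 0.3, 7.5]
opening: 0.67
finger_force: 20.0
```

```bash
python3 st.py 0.6399 0.0257 0.275
```

```text
t 18.7 [ 0.4722 -0.0349  0.1982] yaw-90 -0.0892 tilt [-0.     0.001 -1.   ] 0.6703627653304268 19.995030462741852
shift [ 0.0753  0.1617 -0.0766]
```

The opening reads 59 mm, so the pads have met only the rim, at their upper edge. I'll regrip with the pads centred on the rim, 23 mm higher.

>>> move_arm(
  rows=[
    [0,0,0,0,0.065],
    [0,0,0,0,0.075],
    [0,0,0,0,0.08],
    [0,0,-0.008,0,0.08],
    [0,0,-0.008,0,0.08],
    [0,0,-0.007,0,0.08],
    [0,0,0,0,0.08],
    [0,0,0,0,0.065],
    [0,0,0,0,0.05],
    [0,0,0,0,0.04],
  ],
)

```text
clock: 19.53
tool_pos: [0.472, -0.0348, 0.2203]
eef_rot: [0.738, 0.675, -0.0, -0.0]
contact_force: [0.1, -0.1, -0.1]
opening: 0.706
finger_force: 0.0
```

>>> move_arm(
  rows=[
    [0,0,0,0,0.04],
    [0,0,0,0,0.04],
    [0,0,0,0,0.04],
    [0,0,0,0,0.04],
    [0,0,0,0,0.04],
  ],
)

```text
clock: 19.95
tool_pos: [0.472, -0.0348, 0.2203]
eef_rot: [0.738, 0.675, -0.0, -0.0]
contact_force: [-0.7, 0.4, -1.8]
opening: 0.633
finger_force: 20.5
```

```bash
python3 st.py 0.6399 0.0257 0.295
```

```text
t 19.95 [ 0.472  -0.0348  0.2203] yaw-90 -0.0888 tilt [-0. -0. -1.] 0.6328241183998309 20.482603199779987
shift [ 0.0751  0.1619 -0.0748]
```

```bash
python3 -c "
from h import *
s=shot('side','side5'); c=s['color'][210:360,200:380,::-1]; cv2.imwrite('pics/side5c.png',cv2.resize(c,None,fx=4,fy=4,interpolation=cv2.INTER_CUBIC))"
```

```text
(no output)
```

View pics/side5c.png

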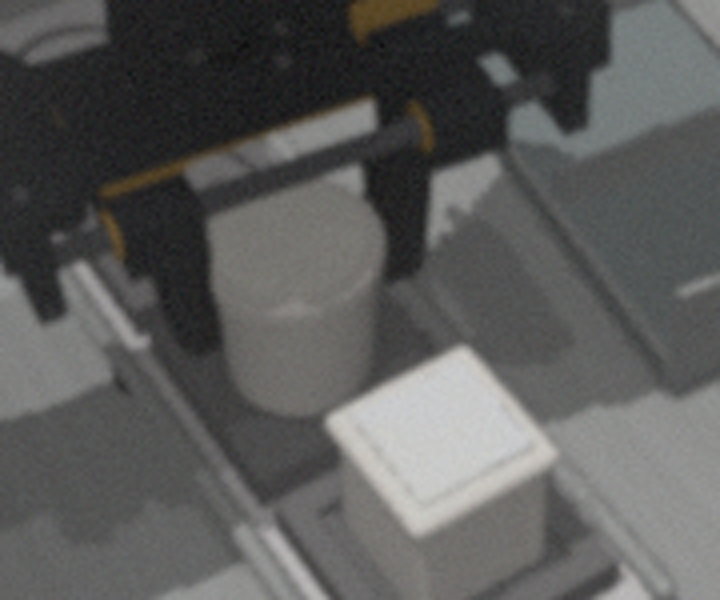

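The crop shows the tub upright between the fingers, with the square pot next to it untouched. The opening doesn't match the rim diameter, so I'll measure the tub's height.

```bash
python3 -c "
from h import *
for f in ['side0','side5']:
    w=world(dict(np.load('pics/%s.npz'%f)))
    p=w[255:312,250:297].reshape(-1,3); m=(p[:,2]>.07)&(p[:,2]<.11)&(abs(p[:,0]-.472)<.026)&(abs(p[:,1]+.035)<.026); p=p[m]
    A=np.c_[p[:,:2]-[.472,-.035],np.ones(len(p))]; print(f,len(p),np.linalg.lstsq(A,p[:,2],rcond=None)[0].round(4),np.percentile(p[:,2],[5,50,95]).round(4))
"
```

```text
side0 1203 [0.0098 0.0152 0.0779] [0.0762 0.078  0.0793]
side5 1111 [0.0063 0.0214 0.0781] [0.0764 0.0782 0.0795]
```

>>> move_arm(
  rows=[
    [0,0,-0.004,0,0.04],
    [0,0,-0.006,0,0.04],
    [0,0,-0.006,0,0.04],
    [0,0,0,0,0.04],
    [0,0,0,0,0.04],
  ],
)

```text
clock: 20.42
tool_pos: [0.4723, -0.0349, 0.2371]
eef_rot: [0.738, 0.675, 0.001, 0.0]
contact_force: [-0.0, 0.0, -0.9]
opening: 0.632
finger_force: 20.6
```

```bash
python3 st.py 0.6399 0.0257 0.295; python3 -c "
from h import *
s=shot('side','side6'); w=world(s)
p=w[235:312,240:297].reshape(-1,3); m=(p[:,2]>.08)&(p[:,2]<.12)&(abs(p[:,0]-.472)<.025)&(abs(p[:,1]+.035)<.026); p=p[m]
A=np.c_[p[:,:2]-[.472,-.035],np.ones(len(p))]; print(len(p),np.linalg.lstsq(A,p[:,2],rcond=None)[0].round(4),np.percentile(p[:,2],[5,50,95]).round(4))
c=s['color'][210:360,200:380,::-1]; cv2.imwrite('pics/side6c.png',cv2.resize(c,None,fx=4,fy=4,interpolation=cv2.INTER_CUBIC))"
```

```text
t 20.4167 [ 0.4723 -0.0349  0.2371] yaw-90 -0.0893 tilt [ 0.     0.001 -1.   ] 0.6322043598558988 20.591131523251534
shift [ 0.0753  0.1616 -0.0577]
1197 [0.0358 0.057  0.0946] [0.0891 0.0949 0.0963]
```

View pics/side6c.png

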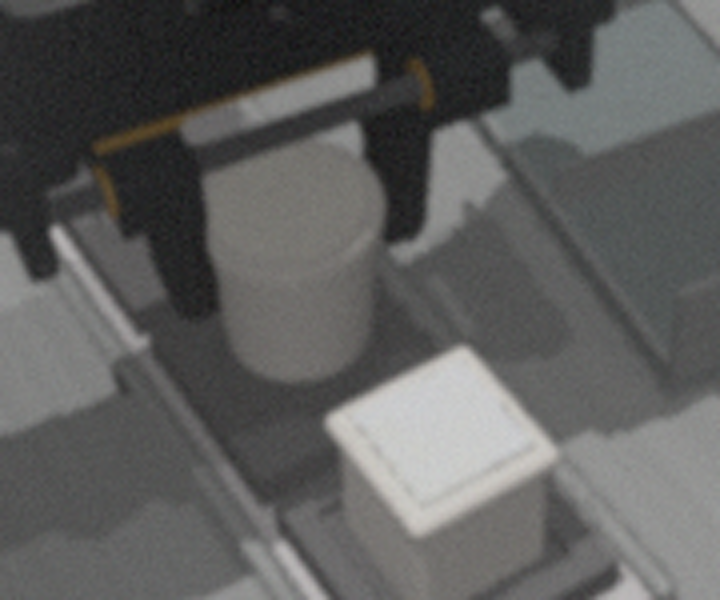

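The crop shows the tub lifted level, about 16 mm up with its foot clear of the puck. Carrying it to bay 3.

>>> move_arm(
  rows=[
    [0,0,-0.012,0,0.04],
    [0,0,-0.018,0,0.04],
    [0,0,-0.012,0,0.04],
    [0,0,0,0,0.04],
  ],
)

```text
clock: 20.8
tool_pos: [0.4725, -0.0349, 0.2799]
eef_rot: [0.738, 0.675, 0.001, 0.001]
contact_force: [0.2, -0.9, -1.6]
opening: 0.636
finger_force: 20.7
```

>>> move_arm(
  rows=[
    [0.004,0.008,0,0,0.04],
    [0.008,0.017,0,0,0.04],
    [0.009,0.019,0,0,0.04],
    [0.009,0.019,0,0,0.04],
    [0.009,0.019,0,0,0.04],
    [0.009,0.019,0,0,0.04],
    [0.009,0.019,0,0,0.04],
    [0.009,0.019,0,0,0.04],
    [0.006,0.014,0,0,0.04],
    [0.003,0.008,0,0,0.04],
  ],
)

```text
clock: 21.63
tool_pos: [0.6409, 0.0271, 0.2768]
eef_rot: [0.738, 0.675, 0.0, -0.0]
contact_force: [0.6, 0.7, -1.6]
opening: 0.633
finger_force: 20.7
```

>>> move_arm(
  rows=[
    [0,0,0.008,0,0.04],
    [0,0,0.016,0,0.04],
    [0,0,0.012,0,0.04],
    [0,0,0,0,0.04],
    [0,0,0,0,0.04],
    [0,0,0,0,0.04],
    [0,0,0,0,0.04],
  ],
)

```text
clock: 22.22
tool_pos: [0.6393, 0.0256, 0.243]
eef_rot: [0.738, 0.675, 0.0, 0.0]
contact_force: [-0.4, -0.1, -2.1]
opening: 0.633
finger_force: 20.7
```

```bash
python3 st.py 0.6399 0.0257 0.2093
```

```text
t 22.2167 [0.6393 0.0256 0.243 ] yaw-90 -0.0891 tilt [ 0.     0.001 -1.   ] 0.6326617111647802 20.716944448649883
shift [0.0001 0.0006 0.0337]
```

>>> move_arm(
  rows=[
    [0,0.0005,0.008,0,0.04],
    [0,0,0.01,0,0.04],
    [0,0,0.008,0,0.04],
    [0,0,0.004,0,0.04],
    [0,0,0.0015,0,0.04],
    [0,0,0,0,0.04],
    [0,0,0,0,0.04],
  ],
)

```text
clock: 22.8
tool_pos: [0.6397, 0.0256, 0.2109]
eef_rot: [0.738, 0.675, 0.0, 0.0]
contact_force: [-0.3, -0.5, -1.7]
opening: 0.631
finger_force: 20.7
```

```bash
python3 st.py 0.6399 0.0257 0.2093; python3 -c "
from h import *
s=shot('side','side7'); 
c=s['color'][120:320,240:440,::-1]; cv2.imwrite('pics/side7c.png',cv2.resize(c,None,fx=3,fy=3,interpolation=cv2.INTER_CUBIC))"
```

```text
t 22.8 [0.6397 0.0256 0.2109] yaw-90 -0.089 tilt [ 0.  0. -1.] 0.6309976840074953 20.717917643487453
shift [0.0001 0.0002 0.0016]
```

View pics/side7c.png

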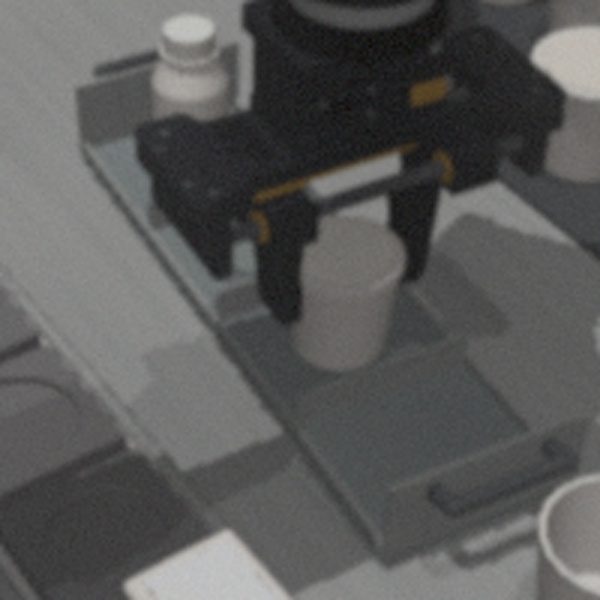

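The crop shows the tub just above the floor of bay 3 with its foot at (345,345), clear of the dividers on both sides. The bottle behind it is still standing. Creeping down.

>>> move_arm(
  rows=[
    [0,0,0.0008,0,0.04],
    [0,0,0.0007,0,0.04],
    [0,0,0,0,0.04],
    [0,0,0,0,0.04],
  ],
)

```text
clock: 23.18
tool_pos: [0.6396, 0.0255, 0.2095]
eef_rot: [0.738, 0.675, 0.0, 0.0]
contact_force: [0.6, -0.0, -1.1]
opening: 0.634
finger_force: 20.7
```

>>> move_arm(
  rows=[
    [0,0,0.0005,0,0.04],
    [0,0,0.0003,0,0.04],
    [0,0,0,0,0.04],
    [0,0,0,0,0.04],
  ],
)

```text
clock: 23.52
tool_pos: [0.6397, 0.0255, 0.2091]
eef_rot: [0.738, 0.675, 0.0, 0.0]
contact_force: [-1.8, -0.5, 4.3]
opening: 0.628
finger_force: 20.1
```

>>> move_arm(
  rows=[
    [0,0,0,0,0.058],
    [0,0,0,0,0.062],
    [0,0,0,0,0.067],
    [0,0,0,0,0.074],
    [0,0,0,0,0.08],
    [0,0,0,0,0.08],
    [0,0,0,0,0.08],
    [0,0,-0.01,0,0.08],
    [0,0,-0.03,0,0.08],
    [0,0,-0.03,0,0.08],
  ],
)

```text
clock: 24.35
tool_pos: [0.639, 0.0255, 0.2788]
eef_rot: [0.738, 0.675, -0.001, -0.001]
contact_force: [-0.1, -0.2, 0.9]
opening: 0.911
finger_force: 0.0
```

```bash
python3 st.py 0.475 -0.120 0.28
```

```text
t 24.35 [0.639  0.0255 0.2788] yaw-90 -0.0886 tilt [-0.001 -0.003 -1.   ] 0.9114846828114151 0.0
shift [-0.1594 -0.1505 -0.0007]
```

```bash
python3 -c "
from h import *
for f in ['side0','side6','scene0']:
    w=world(dict(np.load('pics/%s.npz'%f)))
    m=(w[...,2]>.0715)&(w[...,2]<.082)&(abs(w[...,0]-.475)<.04)&(abs(w[...,1]+.12)<.04)
    p=w[m]; h=cv2.convexHull((p[:,:2]*1000).astype(np.float32)); print(f,len(p),cv2.minAreaRect(h))
"
```

```text
side0 1538 ((475.0108642578125, -121.91394805908203), (51.264060974121094, 51.48370361328125), 1.2500336170196533)
side6 1522 ((474.990234375, -122.13243103027344), (50.72014617919922, 50.970760345458984), 1.5461106300354004)
scene0 580 ((475.62139892578125, -118.5303955078125), (52.726966857910156, 52.7104377746582), 2.1357638835906982)
```

>>> move_arm(
  rows=[
    [-0.01,-0.01,0,0,0.0881],
    [-0.02,-0.02,0,0,0.0881],
    [-0.025,-0.023,0,0,0.0881],
    [-0.026,-0.024,0,0,0.0881],
    [-0.026,-0.024,0,0,0.0881],
    [-0.026,-0.024,0,0,0.0881],
    [-0.017,-0.017,0,0,0.0881],
    [-0.009,-0.008,0,0,0.0881],
    [0,0,0,-0.06,0.0881],
    [0,0,0,-0.056,0.0881],
  ],
)

```text
clock: 25.18
tool_pos: [0.4764, -0.1198, 0.2793]
eef_rot: [0.697, 0.717, 0.0, 0.001]
contact_force: [0.2, 0.0, 0.3]
opening: 1.002
finger_force: 0.0
```

>>> move_arm(
  rows=[
    [0,0,0.02,0,0.0881],
    [0,0,0.02,0,0.0881],
    [0,0,0,0,0.0881],
    [0,0,0,0,0.0881],
  ],
)

```text
clock: 25.52
tool_pos: [0.4766, -0.1188, 0.2386]
eef_rot: [0.697, 0.717, -0.0, -0.0]
contact_force: [-0.7, 0.5, 0.2]
opening: 1.0
finger_force: 0.0
```

```bash
python3 st.py 0.475 -0.121 0.217
```

```text
t 25.5167 [ 0.4766 -0.1188  0.2386] yaw-90 0.0283 tilt [ 0. -0. -1.] 1.0003164589027285 0.0
shift [-0.0022 -0.0017  0.0216]
```

>>> move_arm(
  rows=[
    [-0.002,-0.0015,0.0,0,0.0881],
    [0,0,0.011,0,0.0881],
    [0,0,0.0105,0,0.0881],
    [0,0,0,0,0.07],
    [0,0,0,0,0.055],
    [0,0,0,0,0.04],
    [0,0,0,0,0.04],
    [0,0,0,0,0.04],
    [0,0,0,0,0.04],
    [0,0,0,0,0.04],
  ],
  newtons=20,
)

```text
clock: 26.35
tool_pos: [0.4748, -0.1216, 0.2175]
eef_rot: [0.698, 0.717, 0.0, 0.0]
contact_force: [0.0, 0.4, 3.9]
opening: 0.569
finger_force: 20.0
```

>>> move_arm(
  rows=[
    [0,0,0,0,0.04],
    [0,0,0,0,0.04],
    [0,0,0,0,0.04],
  ],
)

```text
clock: 26.6
tool_pos: [0.4748, -0.1216, 0.2175]
eef_rot: [0.698, 0.717, 0.0, 0.0]
contact_force: [-0.1, -0.5, 6.1]
opening: 0.572
finger_force: 20.0
```

>>> move_arm(
  rows=[
    [0,0,-0.004,0,0.04],
    [0,0,-0.008,0,0.04],
    [0,0,-0.018,0,0.04],
    [0,0,-0.018,0,0.04],
    [0,0,-0.012,0,0.04],
    [0,0,0,0,0.04],
    [0,0,0,0,0.04],
  ],
)

```text
clock: 27.18
tool_pos: [0.4746, -0.1218, 0.2776]
eef_rot: [0.698, 0.716, 0.0, 0.0]
contact_force: [-0.1, 0.4, -1.6]
opening: 0.569
finger_force: 20.0
```

```bash
python3 st.py 0.6322 -0.059 0.277
```

```text
t 27.1833 [ 0.4746 -0.1218  0.2776] yaw-90 0.0266 tilt [-0.     0.001 -1.   ] 0.5690708528392264 19.99865971505642
shift [0.0586 0.1592 0.0008]
```

>>> move_arm(
  rows=[
    [0.003,0.008,0,0,0.04],
    [0.006,0.016,0,0,0.04],
    [0.007,0.019,0,0,0.04],
    [0.007,0.019,0,0,0.04],
    [0.007,0.019,0,0,0.04],
    [0.007,0.019,0,0,0.04],
    [0.007,0.019,0,0,0.04],
    [0.007,0.019,0,0,0.04],
    [0.005,0.014,0,0,0.04],
    [0.0026,0.007,0,0,0.04],
  ],
)

```text
clock: 28.02
tool_pos: [0.6337, -0.0569, 0.2759]
eef_rot: [0.697, 0.717, 0.001, -0.0]
contact_force: [-0.3, 0.1, -1.9]
opening: 0.573
finger_force: 20.0
```

>>> move_arm(
  rows=[
    [0,0,0,0.03,0.04],
    [0,0,0,0.05,0.04],
    [0,0,0,0.036,0.04],
    [0,0,0.01,0,0.04],
    [0,0,0.016,0,0.04],
    [0,0,0.01,0,0.04],
    [0,0,0,0,0.04],
    [0,0,0,0,0.04],
    [0,0,0,0,0.04],
  ],
)

```text
clock: 28.77
tool_pos: [0.632, -0.0587, 0.2412]
eef_rot: [0.738, 0.675, 0.0, 0.0]
contact_force: [0.1, 0.1, -0.7]
opening: 0.571
finger_force: 20.0
```

```bash
python3 st.py 0.6322 -0.059 0.2065; python3 -c "
from h import *
s=shot('side','side8'); 
c=s['color'][120:320,240:440,::-1]; cv2.imwrite('pics/side8c.png',cv2.resize(c,None,fx=3,fy=3,interpolation=cv2.INTER_CUBIC))"
```

```text
t 28.7667 [ 0.632  -0.0587  0.2412] yaw-90 -0.089 tilt [ 0.  0. -1.] 0.5712572710515271 19.99864775687456
shift [-0.0003  0.0002  0.0347]
```

View pics/side8c.png

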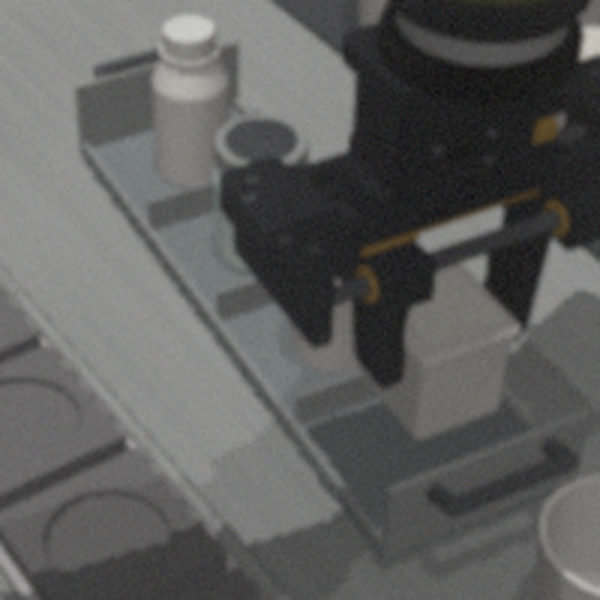

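The crop shows bottle, jar and tub standing in their bays. The pot is upright over bay 4 at (455,370), square with the rack. Lowering it.

>>> move_arm(
  rows=[
    [0,0,0.008,0,0.04],
    [0,0,0.01,0,0.04],
    [0,0,0.009,0,0.04],
    [0,0,0.004,0,0.04],
    [0,0,0.0025,0,0.04],
    [0,0,0,0,0.04],
    [0,0,0,0,0.04],
  ],
)

```text
clock: 29.4
tool_pos: [0.632, -0.0586, 0.2075]
eef_rot: [0.738, 0.675, 0.0, 0.0]
contact_force: [0.0, -0.1, -1.4]
opening: 0.569
finger_force: 20.0
```

>>> move_arm(
  rows=[
    [0,0,0.0005,0,0.04],
    [0,0,0.0004,0,0.04],
    [0,0,0,0,0.04],
    [0,0,0,0,0.04],
  ],
)

```text
clock: 29.73
tool_pos: [0.632, -0.0587, 0.2068]
eef_rot: [0.738, 0.675, 0.0, 0.0]
contact_force: [-0.7, 0.2, -1.1]
opening: 0.565
finger_force: 20.0
```

>>> move_arm(
  rows=[
    [0,0,0.0005,0,0.04],
    [0,0,0,0,0.04],
    [0,0,0,0,0.04],
  ],
)

```text
clock: 29.98
tool_pos: [0.632, -0.0587, 0.2066]
eef_rot: [0.738, 0.675, 0.0, 0.0]
contact_force: [-1.0, -0.2, 3.5]
opening: 0.569
finger_force: 20.0
```

>>> move_arm(
  rows=[
    [0,0,0,0,0.053],
    [0,0,0,0,0.057],
    [0,0,0,0,0.063],
    [0,0,0,0,0.07],
    [0,0,0,0,0.075],
    [0,0,0,0,0.075],
    [0,0,0,0,0.075],
    [0,0,-0.01,0,0.075],
    [0,0,-0.03,0,0.075],
    [0,0,-0.035,0,0.075],
  ],
)

```text
clock: 30.82
tool_pos: [0.631, -0.0587, 0.2807]
eef_rot: [0.738, 0.675, -0.002, -0.002]
contact_force: [0.6, 0.7, -0.1]
opening: 0.849
finger_force: 0.0
```

>>> move_arm(
  rows=[
    [0,0,-0.035,0,0.075],
    [0,0,-0.035,0,0.075],
    [-0.015,-0.015,0,0,0.075],
    [-0.03,-0.03,0,0,0.075],
    [-0.03,-0.03,0,0,0.075],
    [-0.03,-0.03,0,0,0.075],
    [-0.03,-0.03,0,0,0.075],
    [-0.03,-0.03,0,0,0.075],
    [-0.015,-0.015,0,0,0.075],
    [0,0,0,0,0.075],
  ],
)

```text
clock: 31.65
tool_pos: [0.4349, -0.2236, 0.3514]
eef_rot: [0.74, 0.672, -0.003, -0.001]
contact_force: [0.9, 0.6, -0.2]
opening: 0.848
finger_force: 0.0
```

```bash
python3 - <<'E'
from h import *
c=np.array([.6437,.068]); th=-.09; A=np.array([[np.cos(th),np.sin(th)],[-np.sin(th),np.cos(th)]])
for f in ['scene','side']:
    s=shot(f,f+'9'); w=world(s); z=w[...,2]; p=(w[...,:2]-c)@A.T
    for n,t,zt in [('bottle',.1275,.102),('jar',.0425,.082),('tub',-.0425,.068),('pot',-.1275,.064)]:
        m=(abs(z-zt)<.006)&(abs(p[...,1]-t)<.036)&(abs(p[...,0])<.045); q=p[m]
        print(f,n,len(q),'offset mm',(((q.max(0)+q.min(0))/2-[0,t])*1000).round(1),'ext',np.ptp(q,axis=0).round(3),np.median(z[m]).round(4))
E
```

```text
scene bottle 484 offset mm [-0.7  1.8] ext [0.029 0.029] 0.1018
scene jar 994 offset mm [-0.5  2.4] ext [0.048 0.049] 0.082
scene tub 1160 offset mm [0.1 1.5] ext [0.059 0.06 ] 0.068
scene pot 852 offset mm [0.  3.7] ext [0.051 0.051] 0.0641Traceback (most recent call last):
  File "<stdin>", line 7, in <module>
    return umr_maximum(a, axis, None, out, keepdims, initial, where)
ValueError: zero-size array to reduction operation maximum which has no identity
```

View pics/scene9.png

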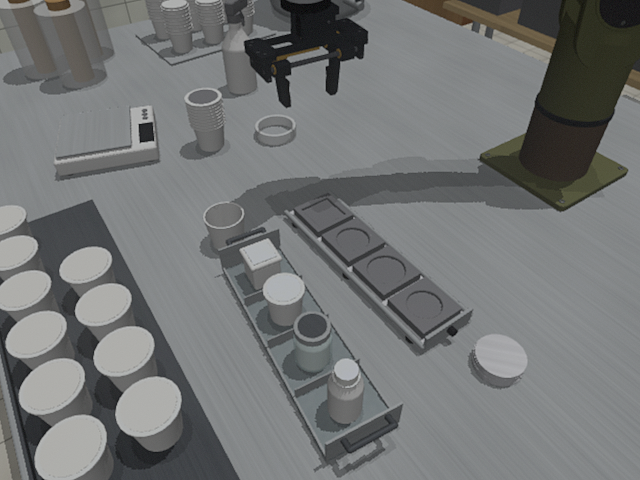

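The final view shows all four upright in order: bottle (345,395), jar (312,342), tub (285,298), pot (262,263). All are within about 2 mm of their bay middles after allowing for the scene camera's known bias, and the heights are right. Handing in.

```bash
python3 -c "
from plant import r
print(r.finish_job())"
```

```text
the job is handed in; nothing more can be done
None
```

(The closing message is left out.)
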